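Put the pocket pH meter away in its slide-cover case

ROBOT

A 6-joint arm with a two-finger parallel gripper is mounted at the origin on the work surface. World frame = base frame: x ahead of the robot, y to its left, z up, the work surface at z = 0. Lengths are in m, angles in degrees, forces in N, time in s.
With the tool pointing down it reaches from about 0.35 to 0.8 m from the base axis. Payload 7.3 kg.
Tool frame: the origin (TCP) lies midway between the tips of the shut fingers; the grasp point (between the pads) lies 19 mm behind it; z points along the fingers, y is the line along which they close (so a half turn about z gives the same grasp; the last joint's range is limited). The gripper opens to 85 mm and grips with 20 to 120 N. Pads are 22 mm wide; open, the fingers measure 114 mm over their backs; the gripper's body (76 mm by 85 mm) begins 54 mm behind the grasp point. The pads swing forward as they close: fully open they stand 13 mm farther back than shut.
Start: joints at [66.463, 19.595, 87.324, -0, 73.075, -8.365], TCP at [0.137, 0.507, 0.231] pointing down, gripper open.
Joint ranges: [-145.02, 145.02], [-44.19, 115.74], [2.07, 154.8], [-57.11, 237.11], [16.16, 152.29], [-177.93, 177.93]. Speed limits (degrees/s): [147.25, 147.25, 180, 180, 180, 180].

INTERFACE

Orientations are given as a 3x3 rotation matrix whose columns are the frame's x, y, z axes.
In Python, from rig import * gives the robot as it stands.
- The arm moves only by the tool move_arm, never from a script. Its argument "increments" is one flat list of numbers, 4 for each row, row after row: the shift along the world's x, y, z in mm, then the turn about the world's z in rad. In form: [x, y, z, roll, x, y, z, roll, ...]. A call has 1 to 20 rows; each row is the pose to reach, as a shift and turn from the pose commanded when the call began; what a row does not reach only later rows make up. A row lasts 1/8 s, in which the tool goes at most 62.5 mm and 10.7 degrees, less where a joint would pass 70% of its speed; a pose out of reach is approached as far as the arm can. A call with a gripper value outside its range is refused whole. "hand" is the opening, from 0 (shut) to 1 (fully open), set as the call begins (left out, the last holds). The fingers move at their own pace and stop on an object; the grip force is fixed at half the most. Time passes only in rows, so rows that repeat a pose let the fingers close. It gives the time, the measured TCP pose, the force, the opening and the grip force at its end, in the units of the state.
- get_obs(): the state, without advancing time (a new reading comes with each control period).
- camera(name): name is "side" or "top"; returns a dict with "image" (384x512x3 uint8, red, green, blue), "fx", "fy", "cx", "cy" (pixels), "origin" and "rotation" of the camera in the world. Camera axes: x right, y down, z forward; pixel columns grow to the right and rows downward; lengths in m; the calibration is good to about 2 mm. A picture is of the moment at which its call begins. There is no depth.
- sign_off(): hands the job in; it is judged then, once.
The state is a dict: "time_s": time; "joint_pos": joint angles; "dq": joint speeds; "joint_torque": joint torques, N m; "position": TCP position; "ee_rot": TCP orientation; "contact_force": force on the tool from outside, world axes, zero at the start; "ft_torque": the same for the moment, N m; "finger_gap": finger opening in m; "gripper_force": force on a finger pad.
Only numpy, scipy, OpenCV 4.12 (cv2) and the standard library are available. Lean on these libraries where they do the work, as an engineer would, in place of code of your own. Each camera call takes 0.05 s, during which the arm holds its last target. There are 200 camera calls.

TASK

Put the pocket pH meter away in its case: slide the case's cover back, lay the meter gently, display up, in the long slot between the foam blocks (either end first), and slide the cover fully shut. Leave the glassware and bottles where they stand.

Things in the scene. Friction and masses are not known exactly. Their poses are not given: they have to be found in the camera images.
- case: Low grey plastic case with a sliding cover; it stands fast and does not shift. 224 mm long (x), 134 wide (y), 46 tall. Origin: centre of its underside; +x is the way the cover slides open (roughly away from the robot), z up. Walls and floor 6 mm thick. Front (-x) and side walls 46 mm tall; the rear wall is lower, the cover passes over it. Behind the slot: a divider and an empty bay that stays covered.
- case_slot (a point): Centre of the floor of the meter's slot, at x -30, y 0, z 6 mm of the case; axes as the case. The slot runs along x: 152 mm long, 54 mm wide between the foam blocks at its ends, 32 mm deep below the cover. For 42 mm along x either way from this point there are no blocks and the case is clear over its whole inner width, 122 mm: room for fingers beside the meter.
- foam_block (a point): Centre of the top of one of four dark foam blocks, 34 x 34 mm and 22 mm high, in the corners round the slot; this one is at x -89, y +44, z 28 mm of the case, the others at (-89, -44), (29, 44), (29, -44). Each has a white vial cap, 20 mm across, standing 5 mm above its top.
- cover (a joint): How far the flat light grey cover is slid back, in m: 0 fully shut (against the front wall), 0.155 fully back at its stop, the whole slot uncovered and the cover overhanging the case's rear by 155 mm. It slides along the case's +x with about 1.5 N and stays where it is left. 217 x 122 x 4 mm; its upper face is 42 mm above the bench. At the start it is shut or open by up to 25 mm.
- cover_bar (a point): Middle of the top edge of the raised grip bar across the cover, 56 mm above the bench; moves with the cover. The bar is 80 mm long (along the case's y), 8 mm thick (along x) and stands 14 mm above the cover. Shut, it is at x -80, y 0 of the case: 21 mm of cover and then the front wall (6 mm thick, 46 mm tall) lie before it. It can be pushed from either side.
- meter: Pocket pH meter lying on the bench, display up: 132 mm long (x), 32 wide (y), 24 thick, 60 to 115 g. White box-shaped body with grey end cap from x = -66 to 22 mm, then a round black cap 24 mm across to x = +66 mm. Origin: centre of its underside, halfway along; z up, out of the display. Best gripped across its 32 mm width, 0 to 20 mm from the middle towards -x.
- beaker_tall: Bystander: empty glass beaker, 68 mm across, 95 mm tall; origin at the centre of its underside.
- beaker_low: Bystander: empty wide glass beaker, 84 mm across, 70 mm tall; origin at the centre of its underside.
- buffer: Bystander: small white plastic bottle with a grey cap, 48 mm across, 85 mm tall; origin at the centre of its underside.
- reagent: Bystander: amber glass bottle, 66 mm across, 130 mm tall; origin at the centre of its underside.
- petri: Bystander: covered petri dish, 94 mm across, 18 mm tall; origin at the centre of its underside.
Mind the look-alikes: they are no part of the job. What is shaped like the meter but blue is not meant.

How it is judged (in metres and radians):
On the way, in this order (a step that is already met when the one before it is completed fails the run):
1. the cover is slid back by more than 120 mm (value of joint cover above 0.12 m), for 0.2 s.
2. the meter lies flat, display up, in the slot, let go, the cover still back (z of meter in the frame of case between 0.002 and 0.012 m and x of meter in the frame of case between -0.055 and -0.005 m and y of meter in the frame of case between -0.022 and 0.022 m and angle between meter's own z axis and vertical below 0.1 rad and contact force between the fingers and meter below 0.1 N and value of joint cover above 0.12 m), for 0.2 s.
At the end, for the whole second after the job is handed in: The meter lies at rest and flat (within 0.1 rad), display up, on the floor of the slot: its middle within 25 mm along and 22 mm across of the slot's centre, its underside within 6 mm of the slot's floor height; the cover is shut to within 4 mm (z of meter in the frame of case between 0.002 and 0.012 m and x of meter in the frame of case between -0.055 and -0.005 m and y of meter in the frame of case between -0.022 and 0.022 m and angle between meter's own z axis and vertical below 0.1 rad and value of joint cover below 0.004 m and linear speed of meter below 0.02 m/s); the robot touches nothing.
It fails at once if the meter is dropped or thrown: out of the fingers and moving faster than 0.8 m/s (a free fall of over 30 mm) (linear speed of meter above 0.8 m/s and contact force between the fingers and meter below 0.05 N).
It fails at once if a beaker is shifted by more than 30 mm or knocked over (distance of any of beaker_tall, beaker_low from where it was at the start of the episode above 0.03 m or angle between any of beaker_tall, beaker_low's own z axis and vertical above 0.5 rad).
It fails at once if a bottle is shifted by more than 30 mm or knocked over (distance of any of buffer, reagent from where it was at the start of the episode above 0.03 m or angle between any of buffer, reagent's own z axis and vertical above 0.5 rad).
It fails at once if the petri dish is shifted by more than 30 mm or knocked over (distance of petri from where it was at the start of the episode above 0.03 m or angle between petri's own z axis and vertical above 0.5 rad).
It also fails if it takes over 64 s, if anything falls off the work surface, if the arm or the gripper's body presses on something with over 40 N, if the wrist force passes 120 N, or if a joint passes its speed limit or range.

## Working session

There is one attempt and no reset: what is moved stays moved. The work goes in short steps, Python scripts to look and compute and a tool call to move; the robot and the scene stay as the last step left them, time stands still between calls to the robot, and variables do not carry over. Pictures are saved under pics/ and viewed, at most 10 in all, crops included, and the job is handed in when it is done.

Besides the shell and the picture viewer there is one more tool, called after "Emit:" as name(argument=value, ...), one argument or row to a line, values as JSON. move_arm: Moves the arm, as the interface text tells. Its arguments: {"type":"object","properties":{"increments":{"type":"array"},"hand":{"type":"number"}},"required":["increments"]}

```bash
mkdir -p pics
cat > h.py <<'E'
from rig import *
import numpy as np, cv2
def shot(n,f):
    c=camera(n); cv2.imwrite('pics/'+f+'.png',c['image'][:,:,::-1]); np.savez('pics/'+f+'.npz',**c); return c
def ray(c,u,v,z):
    d=np.array(c['rotation'])@np.array([(u-c['cx'])/c['fx'],(v-c['cy'])/c['fy'],1.]); o=np.array(c['origin'])
    return o+d*(z-o[2])/d[2]
def proj(c,p):
    q=np.array(c['rotation']).T@(np.array(p)-np.array(c['origin'])); return q[0]/q[2]*c['fx']+c['cx'],q[1]/q[2]*c['fy']+c['cy']
E
python3 - <<'E'
from h import *
for n in('top','side'):
    c=shot(n,n+'0'); print(n,c['fx'],c['cx'],c['cy'],np.round(c['origin'],3),np.round(c['rotation'],3).tolist())
a=[cv2.imread(f'pics/{n}0.png') for n in('top','side')]
for n,i in zip(('top','side'),a): cv2.imwrite(f'pics/{n}0b.png',cv2.resize(i,(780,585),interpolation=cv2.INTER_CUBIC))
print(get_obs())
E
```

```text
top 439.0613864774097 259.1738780707673 194.65215115556182 [0.285 0.097 1.375] [[0.01, -0.985, 0.172], [-1.0, -0.015, -0.026], [0.029, -0.171, -0.985]]
side 447.3570906460924 263.87126704562695 190.44422234526456 [ 0.213 -1.212  0.91 ] [[0.972, -0.144, 0.186], [-0.234, -0.517, 0.823], [-0.022, -0.844, -0.537]]
{'time_s': 0.1, 'joint_pos': array([ 6.64607571e+01,  1.96326179e+01,  8.73690499e+01,  1.04197369e-03,
        7.30757885e+01, -8.36432117e+00]), 'dq': array([ 0.04219207, -0.17791032, -0.22718445, -0.02068166, -0.07316197,
        0.01381074]), 'joint_torque': array([ 1.32273712e-03, -4.34452093e+01, -2.46487981e+01, -9.34382206e-05,
        4.69699415e-03, -3.20260511e-07]), 'position': array([0.13725584, 0.50638806, 0.23071038]), 'ee_rot': array([[-9.65129713e-01,  2.61771517e-01, -5.55855441e-04],
       [ 2.61772020e-01,  9.65128950e-01, -1.23242586e-03],
       [ 2.13858191e-04, -1.33495822e-03, -9.99999086e-01]]), 'contact_force': array([ 0.63261213, -0.85667813,  0.93617843]), 'ft_torque': array([0.01046939, 0.01975836, 0.01575116]), 'gripper_force': 0.0, 'finger_gap': 0.08565986487982644}
```

View pics/top0b.png

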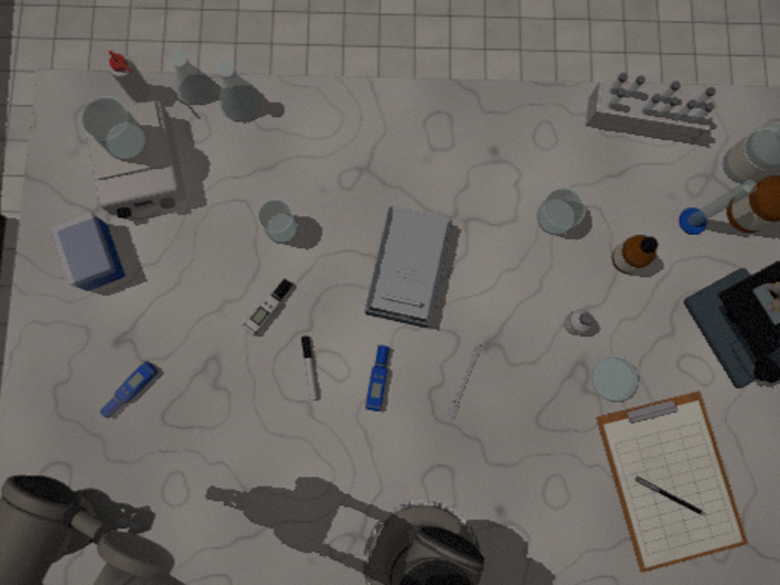

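View pics/side0b.png

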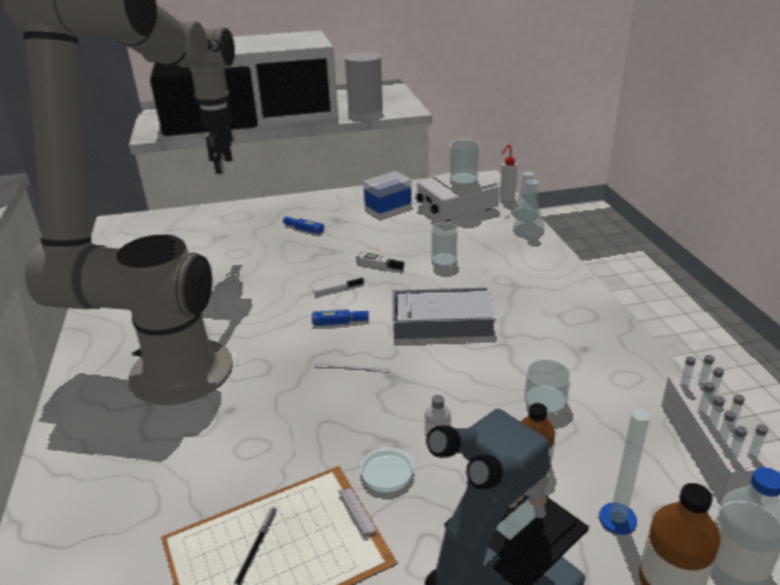

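In the top view (780 px wide), there are four candidates. The white box with a display and round black cap at (268,306) fits the meter. The slim white one with a black cap at (309,368) is a marker pen. The two at (377,378) and (128,388) are blue look-alikes. The case is at about (410,265), with its bar at (403,300). I'll confirm in an enlarged crop and measure.

Run:
```python
from h import *
c=dict(np.load('pics/top0.npz')); im=c['image']
cr=im[125:225,150:310]; cv2.imwrite('pics/crop0.png',cv2.convertScaleAbs(cv2.resize(cr,(800,500),interpolation=cv2.INTER_CUBIC)[:,:,::-1],alpha=1.5))
hsv=cv2.cvtColor(im,cv2.COLOR_RGB2HSV); g=im.max(2)
roi=np.zeros(g.shape,np.uint8); roi[178:222,155:197]=1
for nm,m in(('dark',(g<45)),('white',(g>135))):
    n,l,s,ce=cv2.connectedComponentsWithStats((m&(roi>0)).astype(np.uint8))
    for i in range(1,n):
        if s[i,4]>15:
            r=cv2.minAreaRect(np.argwhere(l==i)[:,::-1].astype(np.float32)); print(nm,s[i],ce[i],r,ray(c,*ce[i],0.02))
```

```text
dark [179 184  13  14  90] [185.18888889 189.94444444] ((184.94000244140625, 190.0800018310547), (6.800000190734863, 13.80000114440918), 36.86989974975586) [0.53294919 0.29169079 0.02      ]
```

View pics/crop0.png

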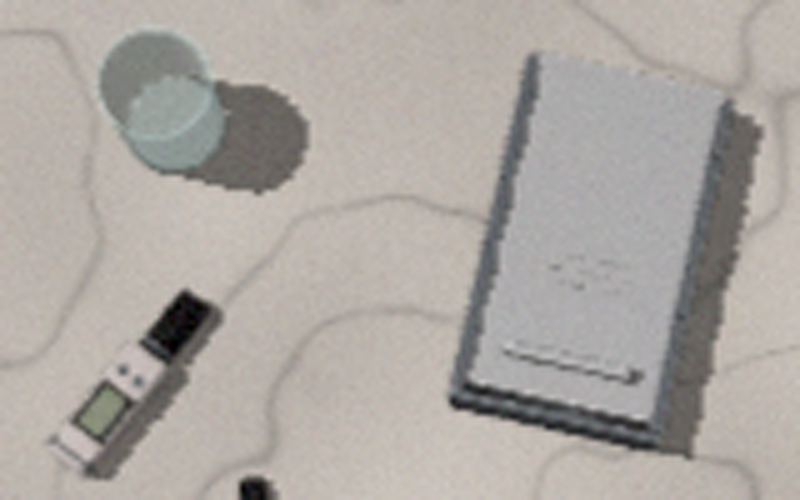

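The crop confirms it: white body with a green display at (103,408) and a black cap at (180,325) in crop pixels. The case's front wall runs (452,395)–(662,440), its rear end (530,52)–(730,100), and the bar is at (505,347)–(640,378).

Run:
```python
from h import *
c=dict(np.load('pics/top0.npz')); 
P=lambda x,y,z: ray(c,150+(x+.5)/5-.5,125+(y+.5)/5-.5,z)
for n,x,y,z in[('tailL',50,440,.024),('tailR',85,465,.024),('capL',183,290,.022),('capR',215,305,.016),('capjunctionL',142,345,.024),('disp',103,408,.024),('blackcen',(185.0-150)*5+2,(190-125)*5+2,.018),
 ('barL',505,345,.056),('barR',640,376,.056),('FL',452,393,.046),('FR',660,438,.046),('RL',530,52,.046),('RR',730,100,.046),('coverFL',470,380,.042),('coverFR',648,422,.042)]:
    print(n,np.round(P(x,y,z)*1000,1))
# side view check of blackcap & white
s=dict(np.load('pics/side0.npz')); g=s['image'].max(2)
sub=np.zeros(g.shape,bool); sub[160:182,250:272]=1
m=(g<45)&sub; v,u=np.nonzero(m); print('sideblack',m.sum(),u.mean(),v.mean(),np.round(ray(s,u.mean(),v.mean(),.012)*1000))
sub[:]=0; sub[160:182,230:272]=1
# bystanders
im=c['image']
for n,x,y,r in[('beaker base',290,229,0),('beaker low',566,218,0),('buffer',575,322,0)]: print(n,np.round(ray(c,x/1.523,y/1.523,0)*1000))
```

```text
tailL [460.  366.9  24. ]
tailR [444.8 344.7  24. ]
capL [556.  289.2  22. ]
capR [547.9 269.6  16. ]
capjunctionL [520.3 312.9  24. ]
disp [480.4 335.3  24. ]
blackcen [533.1 292.6  18. ]
barL [518.1  87.5  56. ]
barR [500.1   5.   56. ]
FL [489.5 119.4  46. ]
FR [463.6  -8.1  46. ]
RL [707.3  74.2  46. ]
RR [678.4 -51.9  46. ]
coverFL [498.4 108.6  42. ]
coverFR [473.9  -1.   42. ]
sideblack 45 259.31111111111113 173.55555555555554 [537. 291.  12.]
beaker base [666. 283.   0.]
beaker low [ 702. -306.    0.]
buffer [ 476. -318.    0.]
```

Emit:
move_arm(
  increments=[340,-451,-60,0.063,340,-451,-60,0.063,340,-451,-60,0.063,340,-451,-60,0.063,340,-451,-60,0.063,340,-451,-60,0.063,340,-451,-60,0.063,340,-451,-60,0.063,340,-451,-60,0.063,340,-451,-60,0.063,340,-451,-60,0.063,340,-451,-100,0.063,340,-451,-150,0.063,340,-451,-150,0.063,340,-451,-150,0.063,340,-451,-150,0.063],
  hand=0,
)

```text
time_s: 2.1
position: [0.4786, 0.0561, 0.0834]
ee_rot: [[-0.98, 0.2, 0.004], [0.2, 0.98, -0.0], [-0.004, 0.001, -1.0]]
contact_force: [0.0, -0.1, -0.2]
finger_gap: -0.0
gripper_force: 0.0
```

Emit:
move_arm(
  increments=[0,0,-20,0,0,0,-31,0,0,0,-31,0,0,0,-31,0,10,-2,-31,0,20,-4,-31,0,30,-6,-31,0,45,-9,-31,0,60,-12,-31,0,75,-15,-31,0,90,-18,-31,0,105,-21,-31,0,120,-25,-31,0,130,-27,-31,0,140,-29,-31,0,148,-30,-31,0,154,-32,-31,0,160,-33,-31,0,160,-33,-31,0,160,-33,-31,0],
)

```text
time_s: 4.6
position: [0.6377, 0.0227, 0.0506]
ee_rot: [[-0.98, 0.2, 0.001], [0.2, 0.98, -0.0], [-0.001, 0.0, -1.0]]
contact_force: [0.5, -0.6, 0.5]
finger_gap: -0.0001
gripper_force: 0.0
```

Run:
```python
from h import *
c=shot('top','top1'); im=c['image']; cv2.imwrite('pics/crop1.png',cv2.convertScaleAbs(cv2.resize(im[85:225,150:310],(640,560),interpolation=cv2.INTER_CUBIC)[:,:,::-1],alpha=1.5))
print(get_obs()['contact_force'])
```

```text
[ 0.5473335  -0.40123433 -0.16174247]
```

View pics/crop1.png

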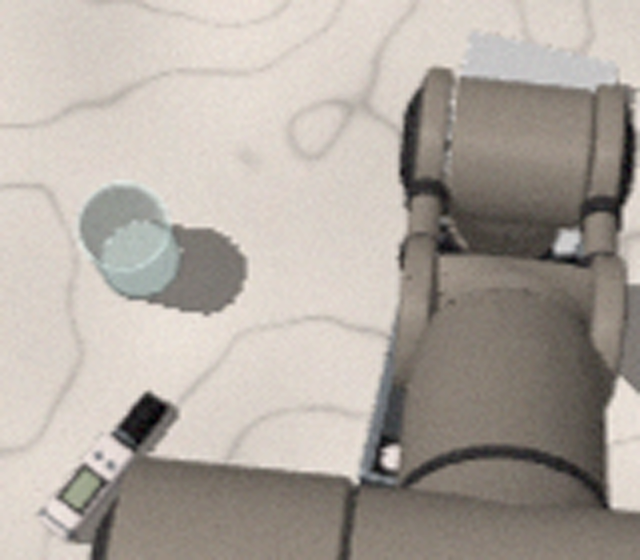

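The cover's rear edge now shows at (540,55), and an uncovered vial cap is visible at (390,457). The bar should be about 149 mm back. Next I go over the meter.

Emit:
move_arm(
  increments=[-3,1,40,0,-3,1,100,0,-3,1,100,0,-144,301,100,-0.461,-144,301,100,-0.461,-144,301,100,-0.461,-144,301,100,-0.461,-144,301,100,-0.461,-144,301,100,-0.461,-144,301,100,-0.461,-144,301,60,-0.461,-144,301,40,-0.461,-144,301,40,-0.461,-144,301,40,-0.461],
  hand=1,
)

```text
time_s: 6.4
position: [0.4946, 0.323, 0.0912]
ee_rot: [[-0.787, 0.616, 0.001], [0.616, 0.787, 0.0], [-0.001, 0.001, -1.0]]
contact_force: [0.8, 0.2, 0.7]
finger_gap: 0.0854
gripper_force: 0.0
```

Run:
```python
from h import *
c=shot('top','top2'); im=c['image']; s=shot('side','side2')
a=cv2.resize(im[85:235,150:310],(400,375),interpolation=cv2.INTER_CUBIC); b=cv2.resize(s['image'][120:240,210:338],(400,375),interpolation=cv2.INTER_CUBIC)
cv2.imwrite('pics/crop2.png',cv2.convertScaleAbs(np.hstack([a,b])[:,:,::-1],alpha=1.5))
```

```text
(no output)
```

View pics/crop2.png

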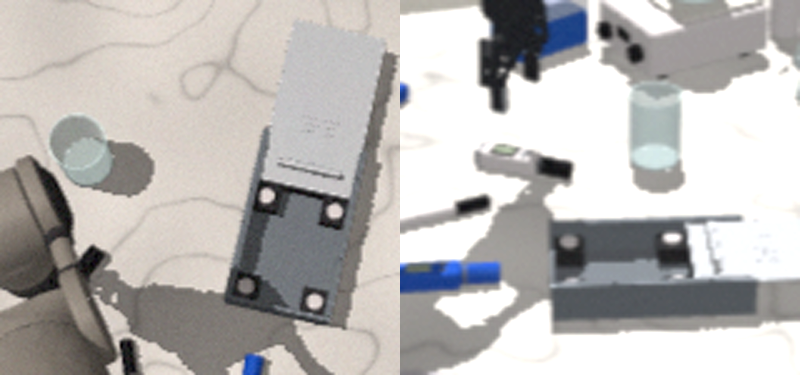

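The left panel shows the slot fully uncovered, with vial caps at (267,196), (335,211), (245,286) and (314,301). The right panel shows the gripper above the white meter at (520,160). I descend, and use the caps to refine the case pose.

Emit:
move_arm(
  increments=[0,0,-40,0,0,0,-70,0,0,0,-85,0,0,0,-85,0,0,0,-85,0,0,0,-85,0],
)

```text
time_s: 7.25
position: [0.4941, 0.3241, 0.0066]
ee_rot: [[-0.788, 0.615, 0.002], [0.615, 0.788, 0.001], [-0.001, 0.002, -1.0]]
contact_force: [0.7, -0.0, 0.0]
finger_gap: 0.0852
gripper_force: 0.0
```

Run:
```python
from h import *
c=dict(np.load('pics/top2.npz')); g=c['image'].max(2); W=[]
for x,y in[(267,196),(335,211),(245,286),(314,301)]:
    u0,v0=int(150+x/2.5),int(85+y/2.5); w=g[v0-4:v0+5,u0-4:u0+5].astype(float); w=np.clip(w-w.mean()-10,0,None)
    vv,uu=np.mgrid[v0-4:v0+5,u0-4:u0+5]; W.append(ray(c,(w*uu).sum()/w.sum(),(w*vv).sum()/w.sum(),.033)[:2]*1000); print(W[-1])
W=np.array(W); B=np.array([[29,44],[29,-44],[-89,44],[-89,-44.]])
b=B-B.mean(0); w=W-W.mean(0); th=np.arctan2((b[:,0]*w[:,1]-b[:,1]*w[:,0]).sum(),(b*w).sum())
R=np.array([[np.cos(th),-np.sin(th)],[np.sin(th),np.cos(th)]]); print('slot',W.mean(0),np.degrees(th),(w-b@R.T).round(1).tolist(), get_obs()['position'])
```

```text
[620.42186664  70.37458356]
[602.00856528 -14.79719527]
[504.98625048  95.69725009]
[486.94593046  10.05060901]
slot [553.59065321  40.33131185] -12.19664157824626 [[-0.1, -0.5], [0.0, 0.3], [-0.2, -0.1], [0.3, 0.3]] [0.49413944 0.32410307 0.00661874]
```

Emit:
move_arm(
  increments=[0,0,0,0,0,0,0,0,0,0,0,0,0,0,0,0,0,0,0,0,0,0,0,0,0,0,0,0,0,0,0,0],
  hand=0,
)

```text
time_s: 8.25
position: [0.4937, 0.3239, 0.0058]
ee_rot: [[-0.788, 0.615, 0.001], [0.615, 0.788, 0.0], [-0.0, 0.001, -1.0]]
contact_force: [0.4, 1.2, 5.2]
finger_gap: 0.0302
gripper_force: 60.8
```

Emit:
move_arm(
  increments=[0,0,10,0,0,0,20,0,0,0,40,0,0,0,70,0,0,0,100,0,0,0,100,0,0,0,100,0],
)

```text
time_s: 9.12
position: [0.4928, 0.3234, 0.1046]
ee_rot: [[-0.788, 0.615, -0.001], [0.615, 0.788, -0.0], [0.001, -0.001, -1.0]]
contact_force: [-0.6, -0.4, -0.6]
finger_gap: 0.0311
gripper_force: 60.1
```

Run:
```python
from h import *
o=get_obs(); print(o['position'],o['finger_gap'],o['gripper_force'],o['contact_force'])
c=shot('top','top3'); im=c['image']; s=shot('side','side3')
a=cv2.resize(im[145:235,140:236],(400,375),interpolation=cv2.INTER_CUBIC); b=cv2.resize(s['image'][90:180,210:306],(400,375),interpolation=cv2.INTER_CUBIC)
cv2.imwrite('pics/crop3.png',cv2.convertScaleAbs(np.hstack([a,b])[:,:,::-1],alpha=1.5))
```

```text
[0.49280599 0.32343608 0.10461641] 0.03105839505835285 60.11335372924805 [-0.61314328 -0.41687162 -0.64225817]
```

View pics/crop3.png

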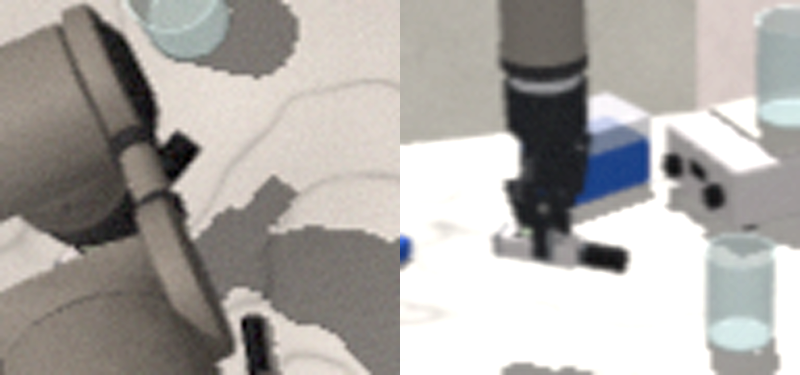

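The meter is held level. In the side panel its tail is at about (495,242) and its cap tip at (627,258). I measure the grip offset along the meter.

Run:
```python
from h import *
s=dict(np.load('pics/side3.npz')); c=dict(np.load('pics/top3.npz')); t=np.array([492.8,323.4]); d=np.array([.788,-.615]); n=np.array([.615,.788])
for k,cam,u,v in[('tail',s,210+95/4.167,90+242/4.167),('tip',s,210+227/4.167,90+258/4.167),('tipTop',c,140+188/4.167,145+147/4.167)]:
    p=ray(cam,u,v,.111)[:2]*1000-t; print(k,p@d,p@n)
```

```text
tail -51.52419032709177 -10.967482588067538
tip 77.07559238315112 6.058243353437155
tipTop 67.92750027127087 -2.119352653499179
```

Emit:
move_arm(
  increments=[10,-40,0,0.05,20,-90,0,0.15,30,-140,0,0.25,36,-190,0,0.35,46,-240,0,0.45,52,-270,0,0.45,52,-282,0,0.45,52,-282,-20,0.45,52,-282,-40,0.45,52,-282,-40,0.45,52,-282,-40,0.45,52,-282,-40,0.45],
)

```text
time_s: 10.72
position: [0.5459, 0.042, 0.0661]
ee_rot: [[-0.978, 0.211, 0.001], [0.211, 0.978, 0.0], [-0.001, 0.0, -1.0]]
contact_force: [-0.2, -0.5, -0.5]
finger_gap: 0.0305
gripper_force: 60.1
```

Run:
```python
from h import *
o=get_obs(); print(o['position'],o['ee_rot'][:2,1],o['finger_gap'])
c=shot('top','top4'); s=shot('side','side4')
a=cv2.resize(c['image'][120:220,220:326],(400,375),interpolation=cv2.INTER_CUBIC); b=cv2.resize(s['image'][150:240,240:336],(400,375),interpolation=cv2.INTER_CUBIC)
cv2.imwrite('pics/crop4.png',cv2.convertScaleAbs(np.hstack([a,b])[:,:,::-1],alpha=1.5))
```

```text
[0.5458683  0.0419937  0.06612014] [0.21080452 0.97752818] 0.03049294072672703
```

View pics/crop4.png

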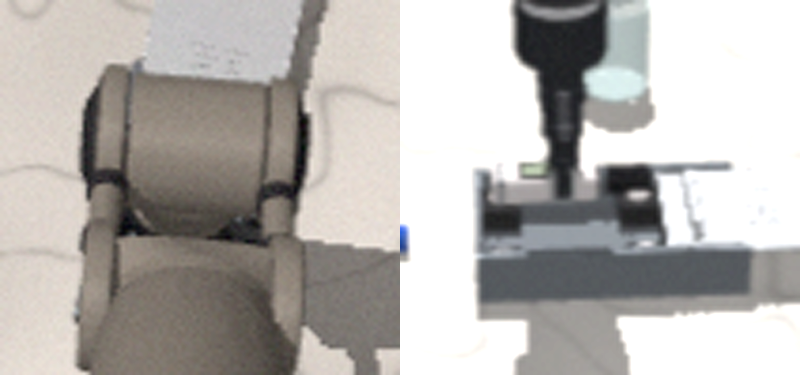

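The side panel shows the meter over the slot, with its tail at about (497,178) and the white/black junction at about (607,185).

Run:
```python
from h import *
s=dict(np.load('pics/side4.npz')); t=np.array([553.6,40.3]); d=np.array([.977,-.211]); n=np.array([.211,.977])
g=s['image'].max(2)
for v in (190,193,195,197): print(v,g[v,256:312].tolist())
for k,u,v in[('tail',240+97/4.167,150+180/4.167),('junc',240+207/4.167,150+185/4.167)]:
    p=ray(s,u,v,.072)[:2]*1000-t; print(k,p@d,p@n)
```

```text
190 [186, 163, 148, 146, 146, 158, 175, 156, 169, 190, 195, 189, 135, 115, 133, 136, 136, 133, 105, 64, 44, 34, 25, 26, 39, 54, 79, 152, 188, 192, 161, 108, 92, 73, 49, 44, 44, 45, 45, 44, 39, 35, 37, 54, 79, 96, 97, 92, 88, 83, 82, 86, 106, 119, 111, 104]
193 [190, 156, 139, 104, 69, 84, 138, 129, 124, 149, 158, 159, 150, 144, 141, 139, 138, 134, 122, 103, 84, 54, 30, 24, 34, 75, 103, 114, 126, 133, 126, 92, 67, 46, 26, 23, 23, 22, 23, 22, 23, 23, 22, 27, 53, 94, 154, 176, 180, 178, 176, 156, 159, 173, 164, 168]
195 [191, 157, 124, 86, 56, 70, 96, 95, 87, 103, 113, 113, 112, 112, 112, 112, 112, 112, 110, 103, 83, 54, 29, 27, 35, 74, 103, 110, 111, 110, 105, 79, 58, 42, 26, 17, 18, 20, 33, 54, 62, 62, 63, 50, 37, 64, 146, 176, 178, 179, 179, 173, 148, 160, 181, 182]
197 [193, 160, 125, 84, 54, 99, 112, 96, 88, 101, 109, 110, 110, 109, 109, 108, 107, 108, 106, 100, 84, 63, 50, 49, 58, 82, 99, 106, 105, 103, 94, 77, 64, 63, 61, 50, 44, 48, 70, 110, 125, 123, 112, 79, 49, 64, 153, 179, 180, 178, 179, 174, 142, 154, 176, 166]
tail -57.88661163183591 3.6379586262274897
junc 32.4426933824732 -9.206107176514562
```

Emit:
move_arm(
  increments=[-4,1,-8,0,-4,1,-16,0,-4,1,-24,0,-4,1,-32,0,-4,1,-40,0,-4,1,-46,0,-4,1,-49,0,-4,1,-51,0,-4,1,-52,0,-4,1,-52,0,-4,1,-52,0],
)

```text
time_s: 12.2
position: [0.5415, 0.0427, 0.0135]
ee_rot: [[-0.977, 0.211, 0.0], [0.211, 0.977, 0.0], [-0.0, 0.0, -1.0]]
contact_force: [0.2, 0.3, -0.7]
finger_gap: 0.0304
gripper_force: 60.1
```

Emit:
move_arm(
  increments=[0,0,-1,0,0,0,-2,0,0,0,-2,0,0,0,-2,0],
)

```text
time_s: 12.7
position: [0.5415, 0.0427, 0.0117]
ee_rot: [[-0.977, 0.211, 0.0], [0.211, 0.977, 0.0], [-0.0, 0.0, -1.0]]
contact_force: [-1.6, -0.1, 5.5]
finger_gap: 0.0312
gripper_force: 60.7
```

Emit:
move_arm(
  increments=[0,0,0,0,0,0,0,0,0,0,0,0,0,0,0,0,0,0,0,0],
  hand=0.65,
)

```text
time_s: 13.32
position: [0.5414, 0.0427, 0.0113]
ee_rot: [[-0.977, 0.211, 0.0], [0.211, 0.977, 0.0], [0.0, 0.0, -1.0]]
contact_force: [-0.9, -0.5, -1.1]
finger_gap: 0.0555
gripper_force: 0.0
```

Emit:
move_arm(
  increments=[0,0,10,0,0,0,25,0,0,0,60,0,0,0,110,0,0,0,110,0,60,150,110,0,100,200,110,0,100,250,110,0,100,250,110,0,100,250,110,0,100,250,110,0],
)

```text
time_s: 14.7
position: [0.6408, 0.2942, 0.1206]
ee_rot: [[-0.978, 0.209, -0.001], [0.209, 0.978, -0.0], [0.001, -0.0, -1.0]]
contact_force: [-0.5, -0.8, 0.9]
finger_gap: 0.0553
gripper_force: 0.0
```

Run:
```python
from h import *
c=shot('top','top5'); s=shot('side','side5')
a=cv2.resize(c['image'][90:220,220:326],(400,490),interpolation=cv2.INTER_CUBIC); b=cv2.resize(s['image'][160:240,240:336],(400,333),interpolation=cv2.INTER_CUBIC); b=cv2.copyMakeBorder(b,0,157,0,0,cv2.BORDER_CONSTANT)
cv2.imwrite('pics/crop5.png',cv2.convertScaleAbs(np.hstack([a,b])[:,:,::-1],alpha=1.5))
```

```text
(no output)
```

View pics/crop5.png

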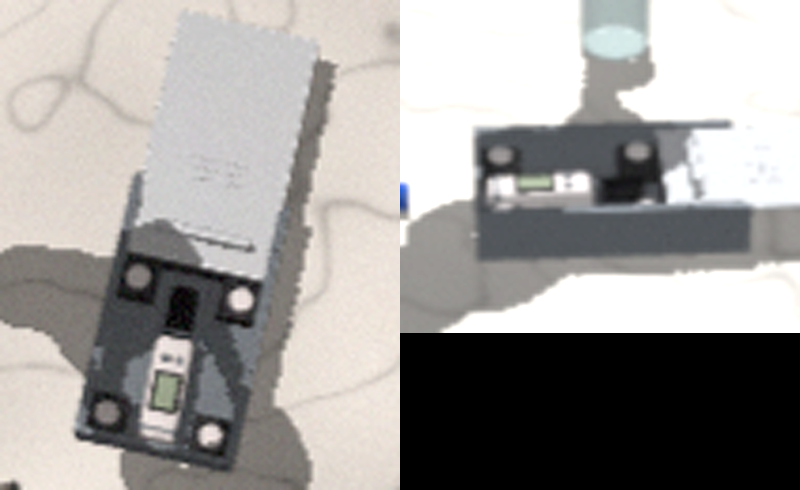

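The meter lies flat, display up, between the blocks. In the left panel its tail is at (158,443) and its tip at (183,285), about 6 mm from the slot centre. Now I go behind the bar at (215,240).

Emit:
move_arm(
  increments=[34,-279,0,0,34,-279,0,0,34,-279,0,0,34,-279,0,0,34,-279,0,0,34,-279,0,0,34,-279,0,0,34,-279,-30,0,34,-279,-60,0,34,-279,-71,0,34,-279,-71,0,34,-279,-71,0],
  hand=0,
)

```text
time_s: 16.3
position: [0.6762, 0.0141, 0.0518]
ee_rot: [[-0.978, 0.211, 0.002], [0.211, 0.978, -0.0], [-0.002, 0.0, -1.0]]
contact_force: [-0.2, 0.2, 0.6]
finger_gap: -0.0002
gripper_force: 0.0
```

Emit:
move_arm(
  increments=[-10,2,0,0,-20,4,0,0,-32,7,0,0,-46,10,0,0,-60,13,0,0,-74,16,0,0,-88,19,0,0,-100,22,0,0,-112,24,0,0,-122,26,0,0,-132,29,0,0,-140,30,0,0,-146,32,0,0,-149,32,0,0,-149,32,0,0,-149,32,0,0],
)

```text
time_s: 18.3
position: [0.5261, 0.0457, 0.0501]
ee_rot: [[-0.977, 0.211, -0.001], [0.211, 0.977, 0.0], [0.001, -0.0, -1.0]]
contact_force: [-0.3, 0.3, 0.1]
finger_gap: -0.0001
gripper_force: 0.0
```

Emit:
move_arm(
  increments=[-1,0,0,0,-2,0,0,0,-3,1,0,0,-4,1,0,0,-5,1,0,0,-5,1,0,0],
)

```text
time_s: 19.05
position: [0.5213, 0.0469, 0.0504]
ee_rot: [[-0.977, 0.211, -0.0], [0.211, 0.977, 0.0], [0.0, 0.0, -1.0]]
contact_force: [2.1, 0.7, -0.1]
finger_gap: 0.0002
gripper_force: 0.5
```

Emit:
move_arm(
  increments=[-1,0,0,0,-2,0,0,0,-2,0,0,0],
)

```text
time_s: 19.42
position: [0.5198, 0.0467, 0.0504]
ee_rot: [[-0.977, 0.211, 0.001], [0.211, 0.977, 0.0], [-0.001, 0.0, -1.0]]
contact_force: [3.8, 0.1, -1.9]
finger_gap: -0.0004
gripper_force: 1.6
```

Emit:
move_arm(
  increments=[-1,0,0,0,-2,0,0,0,-2,0,0,0,-2,0,0,0],
)

```text
time_s: 19.92
position: [0.5196, 0.0467, 0.0507]
ee_rot: [[-0.977, 0.211, 0.005], [0.211, 0.977, 0.0], [-0.005, 0.001, -1.0]]
contact_force: [9.0, 1.0, -5.1]
finger_gap: -0.0003
gripper_force: 4.2
```

Emit:
move_arm(
  increments=[-1,0,0,0,-2,0,0,0,-2,0,0,0,-2,0,0,0],
)

```text
time_s: 20.42
position: [0.5195, 0.0465, 0.051]
ee_rot: [[-0.977, 0.212, 0.009], [0.212, 0.977, -0.0], [-0.009, 0.002, -1.0]]
contact_force: [13.0, 0.9, -8.3]
finger_gap: 0.0003
gripper_force: 6.6
```

It's against the stop: force is rising with no motion. I back off, lift and look.

Emit:
move_arm(
  increments=[8,-2,0,0,15,-3,0,0,15,-3,10,0,15,-3,60,0,15,-3,120,0,15,-3,150,0,-30,150,150,0,-60,250,150,0,-60,250,150,0,-60,250,150,0,-60,250,150,0,-60,250,150,0,-60,250,150,0],
)

```text
time_s: 22.05
position: [0.4558, 0.2953, 0.2004]
ee_rot: [[-0.977, 0.213, -0.0], [0.213, 0.977, -0.001], [-0.0, -0.001, -1.0]]
contact_force: [0.3, -0.5, -0.2]
finger_gap: -0.0001
gripper_force: 0.0
```

Run:
```python
from h import *
print(get_obs()['position'],get_obs()['contact_force'],get_obs()['time_s'])
c=shot('top','top6'); s=shot('side','side6')
a=cv2.resize(c['image'][120:220,220:326],(400,377),interpolation=cv2.INTER_CUBIC); b=cv2.resize(s['image'][150:240,240:336],(400,377),interpolation=cv2.INTER_CUBIC)
cv2.imwrite('pics/crop6.png',cv2.convertScaleAbs(np.hstack([a,b])[:,:,::-1],alpha=1.3))
```

```text
[0.455817   0.29527764 0.2004361 ] [ 0.33911654 -0.53725731 -0.21513496] 22.05
```

View pics/crop6.png

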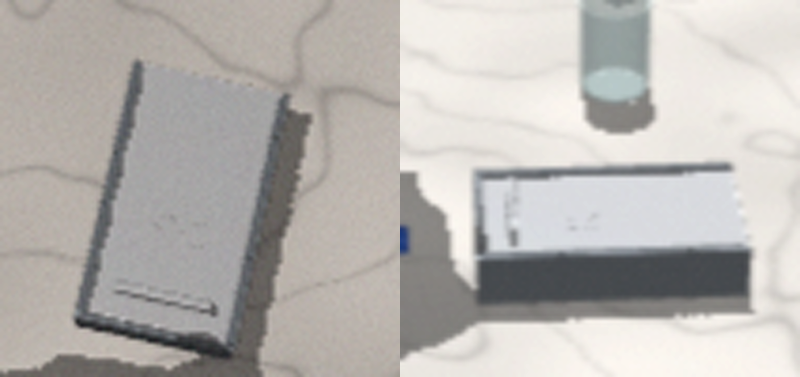

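The cover meets the front wall (left panel, (80,315)–(228,350), bar at (165,298)), the beaker still stands, and the robot touches nothing.

```bash
python3 -c "
from rig import *
print(sign_off())"
```

```text
the job is handed in; nothing more can be done
None
```

The pH meter is in its slot, display up, with the cover pushed shut against its stop; I handed the job in at about 22 s of the 64 s, and no verdict came back.

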